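# Open a grinding cup of unknown thread hand in the one-handed board's vice

## Task

The grinding cup that stands upside down between the jaws of the one-handed preparation board has to be opened for washing. Crank the vice handle over until the jaws grip the cup firmly, then unscrew the black blade base from it: it may have a left-hand or a right-hand thread, so try it carefully both ways and turn it the way that gives, without forcing it, so that the cup does not twist round in the jaws. Lift the base straight up and finish while holding it in the gripper, level and at least 5 cm above where it was screwed on, with the cup still clamped; leave the other cup and the things round the board alone.

Things in the scene. Friction and masses are not known exactly. Their poses are not given: they have to be found in the camera images.
- board: white preparation board with a screw vice, fixed by suction feet: 200 x 280 mm, top 18 mm above the worktop. Origin: centre of its underside; z up, x away from the robot, y to the left along the vice. In the order of y: crank at the -y end, bearing bracket (72 mm above the worktop), moving jaw, cup, fixed jaw.
- jaw: moving V jaw, grey with dark rubber faces, 60 mm wide, top 69 mm above the worktop. It slides along the board's +y as the crank closes, 3.4 mm per rad. Origin: on the board's top, where the axis of a cup nestled in this jaw would stand.
- fixed_jaw: fixed V jaw at the +y side of the cup, grey with dark rubber faces, top 69 mm above the worktop. Origin: as the moving jaw's; the two origins meet when a cup is clamped.
- crank (a joint): turn of the crank (rad). 0: handle 85 degrees from upright towards the board's -x; growing values swing it up, over the top (at 1.48) and down to +x, and close the jaw. Starts at 0 to 0.7; the jaws meet the cup at about 2.65 and grip firmly at 2.75 to 3.0. Turning takes 4 to 8 N at the handle and it stays where left; push on to 12 to 18 N to clamp (the screw then keeps about 40 N).
- crank_grip (a point): middle of the crank's handle, a dark wooden sleeve that spins freely on its spindle: 17 mm diameter, 56 mm long, parallel to the board's y, 36 mm from the screw's axis; the crank arm is at its +y end. Pinch it from above across the board's x and carry it round the arc.
- crank_axis (a point): point on the screw's axis, 58 mm above the worktop, in the plane in which crank_grip circles.
- nest (a point): point on the board's top where the axis of the clamped cup stands; the cup to be opened starts within 7 mm of it.
- cup_1: clear grinding cup, upside down (closed end down): 58 mm diameter up to 60 mm above its foot, then a neck of 42 mm up to the rim at 88 mm; 0.36 kg. Origin: centre of its foot, on the board; z up. White lock mark on its wall towards -x. One cup stands between the jaws, the other on the back of the board (leave it alone); which is which changes.
- cup_2: as cup_1. The two look alike, but one has a right-hand and the other a left-hand thread. Clamped, a cup holds against about 1.2 N m; forced beyond that it slips round in the jaws.
- blade_base_1: black blade base screwed on cup_1: skirt of 57 mm diameter from 0 to 22 mm, ribbed housing of 58 mm from 22 to 42 mm, grey coupling on top to 49 mm; 0.2 kg. Origin: centre of the skirt's lower edge, z up, 68 mm above the cup's foot. Grip the housing across any diameter. The jaws end 17 mm, the blades (in the cup) 18 mm below the origin. White mark over the cup's mark while tight.
- blade_base_2: as blade_base_1, on cup_2. Threads: the wrong way there is a hard stop within 0.1 rad (over 0.6 N m); the right way the base turns against its seal (0.05 to 0.4 N m), rises 3.4 mm per rad, is free after 1.0 rad and can be lifted straight off anywhere from there to 1.6 rad, where it stops again.
- soap_bottle: dark blue washing-up bottle with a white cap, 42 x 54 x 162 mm, standing left of the board; origin at its foot. Leave alone.
- glass_1: drinking glass turned down, 71 mm diameter, 104 mm high, left of the board; origin at its foot. Leave alone.

How it is judged:
By the outcome, as a careful person would: the job done as asked, in the order asked, and still so for the second after the job is handed in, while the arm keeps its last pose, push and grip.
It also fails if it takes over 64 s, if anything falls off the work surface, if the arm or the gripper's body presses on something with over 40 N, if the wrist force passes 120 N, or if a joint passes its speed limit or range.

## Robot

A 6-joint arm with a two-finger parallel gripper is mounted at the origin on a cart in front of the work surface, level with it; the furniture and walls round the work are solid. World frame = base frame: x ahead of the robot, y to its left, z up, the work surface at z = 0. Lengths are in m, angles in rad, forces in N, time in s.
With the tool pointing down it reaches from about 0.425 to 0.95 m from the base axis. Payload 3.5 kg.
Tool frame: the origin (TCP) lies at the very end of the fingers, on their centre line; the grasp point (between the pads) lies 19 mm behind it; z points along the fingers, y is the line along which they close (so a half turn about z gives the same grasp; the last joint's range is limited). The gripper opens to 85 mm and grips with 20 to 120 N. Pads are 22 mm wide; open, the fingers measure 114 mm over their backs; the gripper's body (76 mm by 85 mm) begins 54 mm behind the grasp point. The pads swing forward as they close: fully open they stand 13 mm farther back than shut.
Start: joints at [-1.282, 0.286, 1.577, -0, 1.279, -0.15], TCP at [0.287, -0.611, 0.231] pointing down, gripper open.
Joint ranges: [-2.77, 2.77], [-0.9, 2.22], [0.21, 2.48], [-1.53, 4.67], [0.24, 2.81], [-2.84, 2.84]. Speed limits (rad/s): [2.79, 2.79, 3.14, 3.14, 3.14, 3.14].

## Interface

Orientations are given as a rotation vector (axis times angle).
In Python, from plant import r, eyes, workorder gives the robot as it stands. The module is installed in compiled form; this text tells all that it offers. Calls block until the motion is done:
- r.move_pose(position, orientation): joint-space move of the TCP to a pose.
- r.move_straight(position, velocity=0.15, ori=None): straight line of the TCP; ori=None keeps the orientation; velocity is the mean speed in m/s.
- r.set_joints(angles): joint-space move.
- r.gripper_open() and r.close(grip_force=None): open the fingers fully, or close them until they stop; grip_force is the grip in N (None keeps the last).
- r.wait(seconds).
- r.ik(position, orientation): joint angles nearest the present ones, or None.
- eyes.grab_frame(name): name is "side" or "top"; returns a dict with "pixels" (384x512x3 uint8, red, green, blue), "fx", "fy", "cx", "cy" (pixels), "dist_coeffs" ([k1, k2, p1, p2, k3] as OpenCV has them; the pictures are not rectified), "camera_from_world" (4x4, takes a point from world to camera coordinates). Camera axes: x right, y up, looking along -z (the intrinsics and any distortion apply to the point x, -y, -z); pixel columns grow to the right and rows downward; lengths in m; the calibration is good to about 2 mm. A picture is of the moment at which its call begins. There is no depth.
A pose or a line that the arm cannot do raises r.IKError and nothing moves.
- workorder.finish_job(): hands the job in; it is judged then, once.
Readings, each from a call of its own:
- r.read_clock(): time.
- r.read_joints(): joint angles.
- r.read_qvel(): joint speeds.
- r.read_effort(): joint torques, N m.
- r.read_eef_pos(): TCP position.
- r.read_tool_rot(): TCP orientation.
- r.read_wrist_force(): force on the tool from outside, world axes, zero at the start.
- r.read_ft_torque(): the same for the moment, N m.
- r.read_gripper_width(): finger opening in m.
- r.read_gripper_force(): force on a finger pad.
Only numpy, scipy, OpenCV 4.12 (cv2) and the standard library are available. Lean on these libraries where they do the work, as an engineer would, in place of code of your own. Each camera call takes 0.05 s, during which the arm holds its last target. There are 200 camera calls.

## Working session

There is one attempt and no reset: what is moved stays moved. The work goes in short steps, each a Python script; the robot and the scene stay as the last script left them, time stands still between calls to the robot, and variables do not carry over. Pictures are saved under pics/ and viewed, at most 10 in all, crops included, and the job is handed in when it is done.

```bash
mkdir -p pics; python3 - <<'E'
from plant import r, eyes
import cv2
for n in ("top","side"):
    f=eyes.grab_frame(n); cv2.imwrite(f"pics/{n}0.png",f["pixels"][:,:,::-1])
    import numpy as np
    print(n,f["fx"],f["fy"],f["cx"],f["cy"],f["dist_coeffs"]); print(np.round(f["camera_from_world"],4).tolist())
print(r.read_tool_rot(), r.read_clock(), r.read_wrist_force())
E
```

```text
top 448.02006738514405 448.02006738514405 262.83336114742997 186.93125243444817 [-0.0859892  0.         0.         0.         0.       ]
[[-0.0158, -0.9999, -0.0006, 0.0849], [0.982, -0.0157, 0.188, -0.6142], [-0.188, 0.0024, 0.9822, -1.2722], [0.0, 0.0, 0.0, 1.0]]
side 393.5605676512043 393.5605676512043 251.83494004870838 190.88512819933422 [-0.02393964  0.          0.          0.          0.        ]
[[0.9997, 0.0249, 0.0049, -0.6312], [-0.0201, 0.6575, 0.7532, -0.1032], [0.0155, -0.753, 0.6578, -0.8813], [0.0, 0.0, 0.0, 1.0]]
[-3.06418285e+00 -6.83222157e-01  2.28322360e-04] 0.1 [ 0.17514881 -0.23152415 -0.44347842]
```

View pics/top0.png

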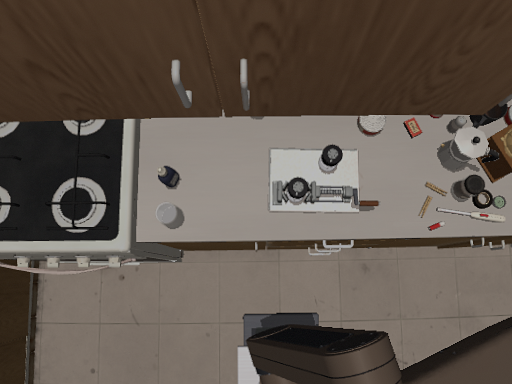

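View pics/side0.png

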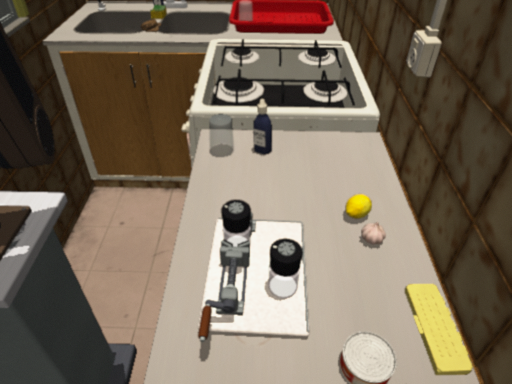

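Top view: the board spans about (269..358, 149..212), the clamped cup's base is at (298,188), the other at (331,157), the crank handle at (368,203). Side view: base at (237,213), handle at (206,320). Next I'll measure with masks and look at enlargements.

```bash
cat > h.py <<'E'
import numpy as np, cv2
from plant import r, eyes
from scipy.spatial.transform import Rotation as R
def ray(f,uv):
    K=np.array([[f["fx"],0,f["cx"]],[0,f["fy"],f["cy"]],[0,0,1]])
    x,y=cv2.undistortPoints(np.array([[uv]],float),K,np.array(f["dist_coeffs"],float))[0,0]
    T=np.array(f["camera_from_world"]); d=T[:3,:3].T@np.array([x,-y,-1]); return -T[:3,:3].T@T[:3,3], d/np.linalg.norm(d)
def plane(f,uv,z):
    o,d=ray(f,uv); return o+d*(z-o[2])/d[2]
def tri(f,a,g,b):
    o,d=ray(f,a);p,e=ray(g,b)
    s,t=np.linalg.lstsq(np.c_[d,-e],p-o,rcond=None)[0]
    return (o+s*d+p+t*e)/2, np.linalg.norm(o+s*d-p-t*e)
def blob(mask,roi):
    x0,y0,x1,y1=roi; m=np.zeros(mask.shape,np.uint8); m[y0:y1,x0:x1]=mask[y0:y1,x0:x1]
    c=max(cv2.findContours(m,cv2.RETR_EXTERNAL,cv2.CHAIN_APPROX_NONE)[0],key=cv2.contourArea); return c
E
python3 - <<'E'
from h import *
t=eyes.grab_frame("top"); s=eyes.grab_frame("side")
P=t["pixels"].astype(int); Q=s["pixels"].astype(int)
brown=lambda P:((P[...,0]>P[...,2]*1.7)&(P[...,0]<190)&(P[...,0]>30)).astype(np.uint8)
ch=blob(brown(P),(355,195,385,212)); cs=blob(brown(Q),(190,300,216,342))
rt=cv2.minAreaRect(ch); rs=cv2.minAreaRect(cs); print(rt,rs)
print("handle",tri(t,rt[0],s,rs[0]))
# board quad, white
w=(P.min(2)>165)&(P.max(2)-P.min(2)<22); 
cb=blob(w.astype(np.uint8),(255,140,370,222)); rb=cv2.minAreaRect(cb); print("board px",rb)
for c in cv2.boxPoints(rb): print(plane(t,c,0.018).round(4))
# black bases
for n,f,I,rois in (("top",t,P,[(284,172,313,204),(318,143,345,172)]),("side",s,Q,[(218,195,255,233),(268,235,305,278)])):
    for q in rois:
        c=blob((I.max(2)<50).astype(np.uint8),q); x,y,a,b=cv2.boundingRect(c); print(n,(x,y,a,b),cv2.minEnclosingCircle(c))
a=cv2.resize(t["pixels"][140:220,260:390],None,fx=6,fy=6,interpolation=cv2.INTER_CUBIC); cv2.imwrite("pics/t1.png",a[:,:,::-1])
a=cv2.resize(s["pixels"][190:345,180:320],None,fx=3.8,fy=3.8,interpolation=cv2.INTER_CUBIC); cv2.imwrite("pics/s1.png",a[:,:,::-1])
E
```

```text
((368.5, 203.0), (4.0, 17.0), 90.0) ((204.4307098388672, 321.1930847167969), (9.253846168518066, 31.14466667175293), 5.710593223571777)
handle (array([ 0.55932271, -0.23452196,  0.07073819]), np.float64(0.0017823981272937137))
board px ((314.2160339355469, 180.46925354003906), (88.60753631591797, 60.404823303222656), 0.9877604246139526)
[0.552  0.0562 0.018 ]
[0.7414 0.0494 0.018 ]
[ 0.7326 -0.2272  0.018 ]
[ 0.5427 -0.2132  0.018 ]
top (284, 178, 27, 21) ((297.0, 189.0), 13.038504600524902)
top (322, 145, 20, 21) ((331.7613525390625, 155.53408813476562), 10.769433975219727)
side (222, 201, 29, 32) ((235.86851501464844, 216.2688446044922), 16.108163833618164)
side (271, 240, 31, 36) ((285.0, 257.2727355957031), 18.13299560546875)
```

View pics/t1.png

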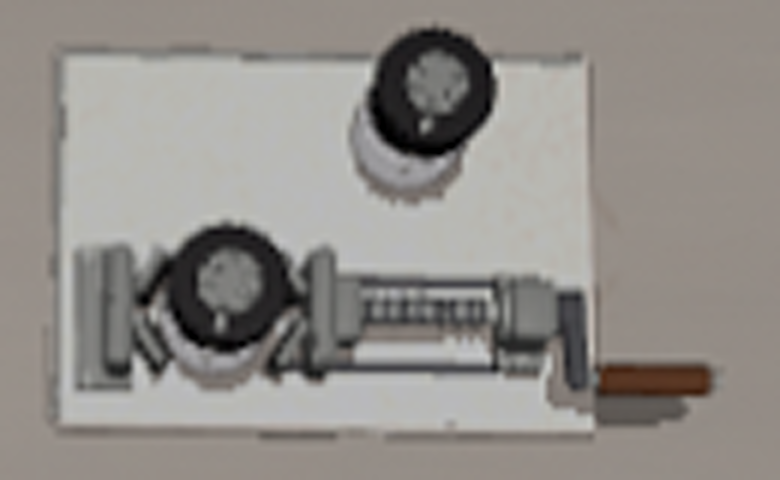

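View pics/s1.png

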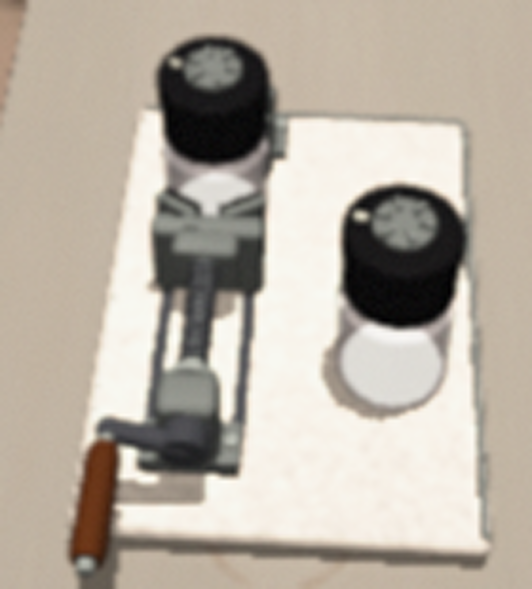

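```bash
cat >> h.py <<'E'
def ori(a): return (R.from_euler('z',a)*R.from_euler('x',np.pi)).as_rotvec()
E
python3 - <<'E'
from h import *
t=eyes.grab_frame("top"); s=eyes.grab_frame("side")
T=lambda x,y:(260+(x+.5)/6-.5,140+(y+.5)/6-.5); S=lambda x,y:(180+(x+.5)/3.8-.5,190+(y+.5)/3.8-.5)
for c in ((62,50),(588,58),(592,432),(57,428)): print("corner",plane(t,T(*c),.018).round(4))
for c in ((140,110),(466,122),(488,548),(95,537)): print("side corner",plane(s,S(*c),.018).round(4))
print("coupling",tri(t,T(229,279),s,S(213,67)), plane(t,T(229,279),.135))
print("screw",plane(t,T(430,311),.062),"hnd top ends",plane(t,T(597,381),.07),plane(t,T(712,380),.07))
print("hnd side ends",plane(s,S(101,441),.07),plane(s,S(87,556),.07))
print("hub side",plane(s,S(185,437),.058))
p,_=tri(t,(368.5,203),s,(204.43,321.19))
for a in (np.pi/2,-np.pi/2): 
    for d in (-.03,0,.03): print(a,d,r.ik([p[0],p[1],.06],ori(a+d)), r.ik([.64,-.0,.1],ori(a+d)))
E
```

```text
corner [0.7466 0.051  0.018 ]
corner [ 0.7384 -0.223   0.018 ]
corner [ 0.5423 -0.214   0.018 ]
corner [0.5489 0.0572 0.018 ]
side corner [0.5487 0.0565 0.018 ]
side corner [0.7451 0.0521 0.018 ]
side corner [ 0.7358 -0.2235  0.018 ]
side corner [ 0.5535 -0.223   0.018 ]
coupling (array([ 0.60111053, -0.02302701,  0.13121459]), np.float64(0.0026382502684047563)) [ 0.60169003 -0.02243037  0.135     ]
screw [ 0.5980525  -0.12725511  0.062     ] hnd top ends [ 0.5605171 -0.2065199  0.07     ] [ 0.56002153 -0.26337764  0.07      ]
hnd side ends [ 0.55807688 -0.20502023  0.07      ] [ 0.55832073 -0.26070365  0.07      ]
hub side [ 0.59480459 -0.19415836  0.058     ]
1.5707963267948966 -0.03 [-0.56416967  0.33198109  1.8597033   0.          0.94990826 -0.53416967] [-1.58316769e-01  3.43205203e-01  1.75960462e+00 -4.44089210e-16
  1.03878283e+00 -1.28316769e-01]
1.5707963267948966 0 [-0.56416967  0.33198109  1.8597033   0.          0.94990826 -0.56416967] [-1.58316769e-01  3.43205203e-01  1.75960462e+00 -4.44089210e-16
  1.03878283e+00 -1.58316769e-01]
1.5707963267948966 0.03 [-0.56416967  0.33198109  1.8597033   0.          0.94990826 -0.59416967] [-1.58316769e-01  3.43205203e-01  1.75960462e+00 -4.44089210e-16
  1.03878283e+00 -1.88316769e-01]
-1.5707963267948966 -0.03 [-5.64169673e-01  3.31981094e-01  1.85970330e+00 -4.44089210e-16
  9.49908262e-01  2.60742298e+00] None
-1.5707963267948966 0 [-5.64169673e-01  3.31981094e-01  1.85970330e+00 -4.44089210e-16
  9.49908262e-01  2.57742298e+00] None
-1.5707963267948966 0.03 [-5.64169673e-01  3.31981094e-01  1.85970330e+00 -4.44089210e-16
  9.49908262e-01  2.54742298e+00] None
```

```bash
cat >> h.py <<'E'
yaw=-0.025
bx=np.array([np.cos(yaw),np.sin(yaw),0]); ez=np.array([0,0,1.])
A=ori(np.pi/2+yaw)
E
python3 - <<'E'
from h import *
p=np.array([.5598,-.2345,.068])
r.move_pose(p+[0,0,.085],A); r.move_straight(p+[0,0,-.019],0.12)
f0=np.array(r.read_wrist_force()); 
r.close(40); print(r.read_clock(),r.read_gripper_width(),r.read_gripper_force(),r.read_eef_pos(),f0,r.read_wrist_force())
f=eyes.grab_frame("side"); a=cv2.resize(f["pixels"][220:345,150:310],None,fx=4,fy=4); cv2.imwrite("pics/s2.png",a[:,:,::-1])
E
```

```text
3.675 0.01554060082012121 38.93496036529541 [ 0.55942947 -0.23460083  0.04917025] [-0.81713718  0.37806206  0.42639965] [-2.3206685   0.57471655  2.47271548]
```

View pics/s2.png

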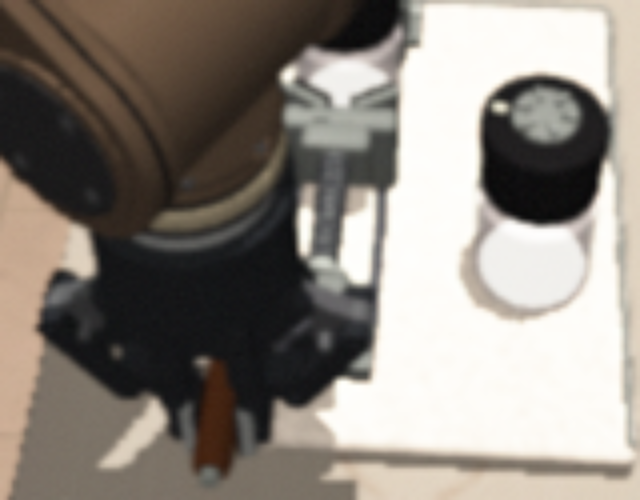

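The handle sits between the fingers at (215,420). Now I'll carry it round the arc, watching the forces.

```bash
cat > arc.py <<'E'
from h import *
import json,sys
def run(q,p,off,q_end,stop,dq=0.08,k=0.1e-3):
    q0=q; log=[]
    u=lambda q: (lambda a: np.sin(a)*bx+np.cos(a)*ez)(q-1.484)
    tng=lambda q: (lambda a: np.cos(a)*bx-np.sin(a)*ez)(q-1.484)
    while q<q_end:
        q+=dq; c=p+0.036*(u(q)-u(q0))+off
        r.move_straight(c,0.045)
        F=np.array(r.read_wrist_force())-[-.8,.4,.4]
        Ft,Fr=F@tng(q),F@u(q); off=off+np.clip(k*Fr,-.8e-3,.8e-3)*u(q)
        e=np.array(r.read_eef_pos())-c
        log.append((round(q,2),round(Ft,1),round(Fr,1),round(F[1],1),(off*1e3).round(1).tolist(),(e*1e3).round(1).tolist()))
        if -Ft>stop(q) or np.linalg.norm(F)>32: break
    for l in log: print(*l)
    print(r.read_clock(),r.read_gripper_width(),r.read_eef_pos())
    json.dump([q,list(p+0.036*(u(q)-u(q0))),list(off)],open("arc.json","w"))
E
python3 - <<'E'
from arc import *
run(0.2,np.array([.5594,-.2345,.049]),np.zeros(3),1.5,lambda q:20)
E
```

```text
0.28 -2.6 -0.6 -2.2 [0.1, -0.0, -0.0] [-0.4, 0.0, -0.6]
0.36 -4.3 0.1 -2.7 [0.0, -0.0, -0.0] [-0.5, 0.0, -0.5]
0.44 -3.5 0.5 -3.2 [0.0, -0.0, 0.0] [-0.3, 0.0, 0.0]
0.52 -4.1 0.8 -2.6 [-0.1, 0.0, 0.1] [0.1, -0.0, 0.4]
0.6 -4.8 0.1 -3.2 [-0.1, 0.0, 0.1] [0.2, -0.1, 0.4]
0.68 -2.5 1.9 -3.1 [-0.2, 0.0, 0.2] [0.2, -0.1, 0.3]
0.76 -3.3 -0.1 -2.7 [-0.2, 0.0, 0.2] [0.2, -0.1, 0.2]
0.84 -3.2 0.3 -2.3 [-0.2, 0.0, 0.2] [0.1, -0.0, 0.1]
0.92 -3.7 -0.3 -2.2 [-0.2, 0.0, 0.2] [0.2, -0.0, 0.1]
1.0 -3.2 -0.1 -3.2 [-0.2, 0.0, 0.2] [0.1, -0.1, 0.1]
1.08 -3.4 -0.9 -2.8 [-0.2, 0.0, 0.1] [0.1, -0.1, 0.1]
1.16 -2.6 0.3 -2.6 [-0.2, 0.0, 0.1] [0.2, -0.1, 0.2]
1.24 -2.4 0.1 -2.8 [-0.2, 0.0, 0.1] [0.2, -0.1, 0.2]
1.32 -3.1 -0.5 -2.5 [-0.2, 0.0, 0.1] [0.2, -0.1, 0.2]
1.4 -2.3 0.7 -2.5 [-0.2, 0.0, 0.1] [0.2, -0.2, 0.2]
1.48 -2.5 0.2 -2.9 [-0.2, 0.0, 0.2] [0.2, -0.1, 0.2]
1.56 -1.5 -0.1 -2.9 [-0.2, 0.0, 0.1] [0.2, -0.1, 0.1]
7.975 0.015528789670219244 [ 0.59667847 -0.23556801  0.07501839]
```

```bash
python3 - <<'E'
from arc import *
q,p,o=json.load(open("arc.json")); run(q,np.array(p),np.array(o),2.5,lambda q:12)
q,p,o=json.load(open("arc.json")); run(q,np.array(p),np.array(o),3.1,lambda q:14,dq=0.03)
f=eyes.grab_frame("top"); a=cv2.resize(f["pixels"][140:220,260:390],None,fx=6,fy=6); cv2.imwrite("pics/t3.png",a[:,:,::-1])
E
```

```text
1.64 -2.6 -0.2 -3.8 [-0.2, 0.0, 0.1] [0.2, -0.2, 0.2]
1.72 -2.8 0.3 -4.2 [-0.2, 0.0, 0.1] [0.1, -0.2, 0.2]
1.8 -3.5 -0.2 -3.6 [-0.2, 0.0, 0.1] [0.1, -0.2, 0.2]
1.88 -2.5 -0.2 -3.8 [-0.2, 0.0, 0.1] [0.2, -0.2, 0.2]
1.96 -1.0 0.2 -4.2 [-0.2, 0.0, 0.1] [0.2, -0.2, 0.2]
2.04 -3.0 -0.6 -4.5 [-0.2, 0.0, 0.1] [0.2, -0.2, 0.2]
2.12 -1.5 -0.6 -4.7 [-0.2, 0.0, 0.0] [0.3, -0.2, 0.2]
2.2 -2.7 0.9 -5.3 [-0.2, 0.0, 0.1] [0.3, -0.2, 0.3]
2.28 -2.7 -0.4 -5.5 [-0.2, 0.0, 0.1] [0.2, -0.2, 0.2]
2.36 -1.5 -1.0 -5.1 [-0.3, 0.0, -0.0] [0.3, -0.2, 0.2]
2.44 -0.9 0.3 -5.2 [-0.3, 0.0, 0.0] [0.3, -0.2, 0.3]
2.52 -1.9 0.5 -4.9 [-0.2, 0.0, 0.0] [0.3, -0.2, 0.3]
10.975 0.015501481345821383 [ 0.62493837 -0.23634193  0.05744555]
2.55 -1.9 -0.4 -5.6 [-0.3, 0.0, 0.0] [0.2, -0.2, 0.4]
2.58 -2.3 0.1 -4.3 [-0.2, 0.0, 0.0] [0.2, -0.2, 0.4]
2.61 -2.2 -1.2 -4.5 [-0.4, 0.0, -0.0] [0.2, -0.3, 0.5]
2.64 -2.6 0.7 -5.5 [-0.3, 0.0, 0.0] [0.3, -0.2, 0.5]
2.67 -2.6 -0.4 -4.4 [-0.3, 0.0, -0.0] [0.3, -0.2, 0.5]
2.7 -4.0 -0.1 -3.9 [-0.3, 0.0, -0.0] [0.3, -0.2, 0.6]
2.73 -5.3 -0.3 -5.4 [-0.4, 0.0, -0.0] [0.2, -0.2, 0.7]
2.76 -5.4 0.0 -4.2 [-0.4, 0.0, -0.0] [0.2, -0.2, 1.0]
2.79 -5.8 -1.7 -4.9 [-0.5, 0.0, -0.1] [0.2, -0.3, 1.2]
2.82 -7.8 -2.1 -4.0 [-0.7, 0.0, -0.1] [0.3, -0.3, 1.6]
2.85 -9.0 -1.5 -3.3 [-0.9, 0.0, -0.2] [0.4, -0.3, 1.9]
2.88 -9.5 -2.4 -3.8 [-1.1, 0.0, -0.2] [0.6, -0.3, 2.3]
2.91 -10.8 -2.4 -3.7 [-1.4, 0.0, -0.2] [0.8, -0.3, 2.7]
2.94 -11.3 -3.1 -3.2 [-1.7, 0.0, -0.3] [1.0, -0.3, 3.1]
2.97 -13.3 -2.4 -1.9 [-1.9, 0.0, -0.3] [1.4, -0.3, 3.6]
3.0 -13.9 -3.3 -2.7 [-2.2, 0.1, -0.3] [1.6, -0.4, 4.0]
3.03 -14.2 -4.6 -2.3 [-2.7, 0.1, -0.3] [2.0, -0.4, 4.5]
15.225 0.01556090602744151 [ 0.62969818 -0.23660674  0.0439512 ]
```

```bash
python3 - <<'E'
from h import *
r.move_straight(np.array(r.read_eef_pos())+[0,0,-.0005],0.02)
print(r.read_wrist_force()); r.gripper_open()
p=np.array(r.read_eef_pos()); r.move_straight([p[0],p[1],.19],0.25)
r.move_pose([.42,-.34,.23],A)
t=eyes.grab_frame("top"); s=eyes.grab_frame("side")
print(r.read_clock(),r.read_wrist_force())
P=t["pixels"].astype(int);Q=s["pixels"].astype(int)
a=cv2.resize(t["pixels"][140:220,260:360],None,fx=6,fy=6,interpolation=cv2.INTER_CUBIC)
b=cv2.resize(s["pixels"][190:310,190:320],None,fx=4,fy=4,interpolation=cv2.INTER_CUBIC)
c=np.zeros((480,1120,3),np.uint8);c[:,:600]=a;c[:,600:]=b
cv2.imwrite("pics/ts4.png",cv2.resize(c,(800,343))[:,:,::-1]); cv2.imwrite("pics/t4raw.png",t["pixels"][:,:,::-1]); cv2.imwrite("pics/s4raw.png",s["pixels"][:,:,::-1])
E
```

```text
[-6.73431278 -2.79312755  9.29986449]
18.1 [ 0.33103006  0.43394898 -0.21082421]
```

View pics/ts4.png

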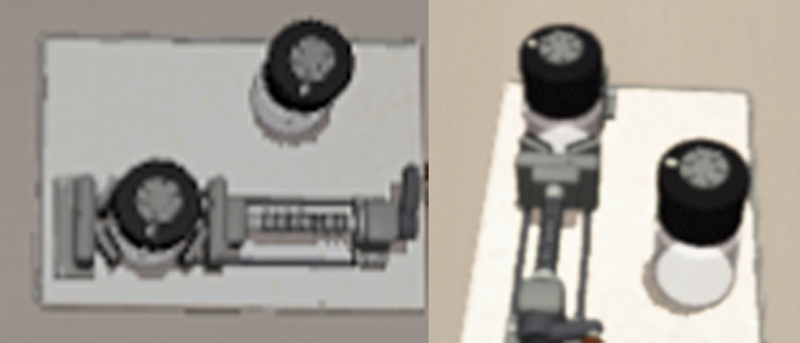

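Both jaws touch the cup and the crank points to +x. The coupling sits at about (296.7,186) in the top view and (235.7,206) in the side view. I'll refine that with masks and then grasp.

```bash
python3 - <<'E'
from h import *
t=eyes.grab_frame("top"); s=eyes.grab_frame("side")
def coup(f,roi):
    g=f["pixels"].max(2); m=((g>75)&(g<190)).astype(np.uint8); c=blob(m,roi); M=cv2.moments(c); return (M["m10"]/M["m00"],M["m01"]/M["m00"]),cv2.boundingRect(c)
a=coup(t,(291,180,303,192)); b=coup(s,(229,199,243,212)); print(a,b)
p,g=tri(t,a[0],s,b[0]); q=plane(t,a[0],.135); q2=plane(s,b[0],.135); print(p,g,q,q2)
k=(q+q2)/2
print(k, r.ik([k[0],k[1],.098],A))
for d in (-1.7,1.7): print(d, r.ik([k[0],k[1],.105],ori(np.pi/2+yaw+d)) is not None)
E
```

```text
((296.5067567567568, 186.4009009009009), (292, 181, 11, 11)) ((235.65356622998544, 206.02765647743811), (229, 201, 14, 11))
[ 0.60057259 -0.0194591   0.13104616] 0.002069826000693493 [ 0.60084103 -0.01892219  0.135     ] [ 0.59991545 -0.02406064  0.135     ]
[ 0.60037824 -0.02149142  0.135     ] [-0.20453414  0.26776802  1.86019545  0.          1.01362918 -0.17953414]
-1.7 True
1.7 True
```

```bash
python3 - <<'E'
from h import *
k=np.array([.6006,-.0192])
r.move_pose([*k,.2],A); r.move_straight([*k,.095],0.15)
f0=np.array(r.read_wrist_force()); m0=np.array(r.read_ft_torque()); print(f0,m0)
r.close(45)
F=np.array(r.read_wrist_force())-f0
print(r.read_clock(),r.read_gripper_width(),r.read_gripper_force(),r.read_eef_pos(),F,np.array(r.read_ft_torque())-m0)
np.save("zero.npy",np.r_[f0,m0])
E
```

```text
[0.24912755 0.60154504 0.5875086 ] [0.02472286 0.00684642 0.02586256]
20.8 0.05728591295238878 47.26323366165161 [ 0.60133443 -0.01933828  0.09664748] [-1.8238145  -0.8859241   5.24828559] [ 0.018213    0.2961153  -0.05380119]
```

```bash
cat > tw.py <<'E'
from h import *
z0=np.load("zero.npy")
def turn(a,a1,base,step,lim,rise=0.0034,k=0.1e-3):
    """helical turn about vertical through base from a to a1; returns angle reached, base, hit"""
    n=int(np.ceil(abs(a1-a)/step)); hit=False
    for b in np.linspace(a,a1,n+1)[1:]:
        r.move_straight(base+[0,0,rise*abs(b)],0.02,ori(np.pi/2+yaw+b)); a=b
        F=np.array(r.read_wrist_force())-z0[:3]; M=np.array(r.read_ft_torque())-z0[3:]
        act=(R.from_rotvec(r.read_tool_rot())*R.from_euler('x',-np.pi)).as_euler('zyx')[0]-np.pi/2-yaw
        print(round(b,3),round(act,3),"F",F.round(1),"M",M.round(2),round(r.read_clock(),2))
        base=base+np.array([*np.clip(k*F[:2],-.3e-3,.3e-3),0])
        if abs(M[2])>lim or np.linalg.norm(F)>25: hit=True;break
    return a,base,hit
E
python3 - <<'E'
from tw import *
b=np.array([.6012,-.0192,.0962])
a,b,h=turn(0,.16,b,.02,.5); print("CCW",a,h,b)
np.save("st.npy",np.r_[a,b])
E
```

```text
0.02 0.02 F [-2.9 -0.6  3.3] M [-0.04  0.46 -0.12] 21.05
0.04 0.039 F [-2.1 -0.2  4.1] M [ 0.05  0.34 -0.27] 21.3
0.06 0.059 F [-1.5 -0.2  4. ] M [-0.01  0.26 -0.66] 21.55
CCW 0.06 True [ 0.60054884 -0.01929894  0.0962    ]
```

```bash
python3 - <<'E'
from tw import *
st=np.load("st.npy"); 
a,b,h=turn(st[0],0,st[1:],.03,.75)
a,b,h=turn(0,-.2,b,.025,.55); print("CW",a,h,b)
np.save("st.npy",np.r_[a,b])
E
```

```text
0.03 0.031 F [-0.7 -0.1  4.2] M [ 0.09  0.26 -0.35] 21.8
0.0 0.001 F [-0.6  0.1  5.3] M [ 0.03  0.18 -0.27] 22.05
-0.025 -0.023 F [-1.9 -0.3  4.8] M [ 0.05  0.19 -0.12] 22.3
-0.05 -0.049 F [-0.  -0.2  4.7] M [-0.02 -0.05 -0.21] 22.55
-0.075 -0.074 F [ 0.5 -0.8  4.5] M [ 0.03 -0.09 -0.19] 22.8
-0.1 -0.099 F [ 0.8 -0.3  4.8] M [ 0.01 -0.02 -0.15] 23.05
-0.125 -0.124 F [-0.8 -0.1  5.2] M [ 0.02  0.   -0.14] 23.3
-0.15 -0.149 F [ 0.7 -0.3  4.4] M [ 0.07  0.05 -0.18] 23.55
-0.175 -0.174 F [ 0.1 -0.1  4.3] M [ 0.03  0.02 -0.1 ] 23.8
-0.2 -0.199 F [ 0.1 -1.   4.8] M [ 0.01  0.06 -0.13] 24.05
CW -0.2 False [ 0.60037222 -0.01961022  0.0962    ]
```

The CW way gives with hardly any torque, so this is a left-hand thread. I'll continue to -1.3 rad.

```bash
python3 - <<'E'
from tw import *
st=np.load("st.npy"); 
a,b,h=turn(st[0],-1.3,st[1:],.055,.55); print("CW",a,h,b,r.read_gripper_width(),r.read_eef_pos())
np.save("st.npy",np.r_[a,b])
E
```

```text
-0.255 -0.254 F [-0.5 -1.4  3.7] M [ 0.01  0.03 -0.08] 24.3
-0.31 -0.309 F [-0.6 -0.   5.2] M [ 0.01  0.08 -0.19] 24.55
-0.365 -0.364 F [-1.  -0.1  4.6] M [ 0.01  0.07 -0.19] 24.8
-0.42 -0.419 F [-1.2  0.2  4.4] M [ 0.06  0.11 -0.23] 25.05
-0.475 -0.474 F [-0.1  0.1  4.2] M [ 0.05  0.05 -0.12] 25.3
-0.53 -0.528 F [-0.2 -1.4  4.7] M [-0.   -0.01 -0.02] 25.55
-0.585 -0.583 F [ 0.2 -0.1  4.4] M [-0.02 -0.05 -0.1 ] 25.8
-0.64 -0.637 F [-0.  -0.9  4.7] M [ 0.08  0.07 -0.08] 26.05
-0.695 -0.692 F [-1.3  0.1  4.1] M [ 0.21  0.06 -0.11] 26.3
-0.75 -0.748 F [-1.1  0.8  4.4] M [ 0.22  0.08 -0.07] 26.55
-0.805 -0.803 F [-0.7  0.6  3.4] M [ 0.18  0.   -0.13] 26.8
-0.86 -0.858 F [-0.4  0.9  2.3] M [ 0.17  0.04 -0.07] 27.05
-0.915 -0.913 F [-1.1  0.5  1.1] M [ 0.17  0.01 -0.04] 27.3
-0.97 -0.968 F [-0.   0.7  1.1] M [ 0.21  0.   -0.13] 27.55
-1.025 -1.023 F [-1.2  0.7  1.9] M [ 0.27  0.05 -0.09] 27.8
-1.08 -1.078 F [-0.   1.5 -0.2] M [ 0.25  0.02 -0.03] 28.05
-1.135 -1.133 F [-0.8 -0.3 -1.4] M [ 0.17 -0.   -0.07] 28.3
-1.19 -1.188 F [ 1.4  1.  -2.1] M [ 0.17 -0.08 -0.03] 28.55
-1.245 -1.243 F [ 0.3  0.1 -2.4] M [ 0.13 -0.13 -0.13] 28.8
-1.3 -1.298 F [ 0.3  0.5 -2.9] M [ 0.23 -0.1   0.04] 29.05
CW -1.3 False [ 0.59956451 -0.01924956  0.0962    ] 0.05732713378422174 [ 0.599264   -0.01923694  0.10015494]
```

```bash
python3 - <<'E'
from tw import *
p=np.array(r.read_eef_pos()); 
for d in (.001,.002,.003,.005,.008):
    r.move_straight(p+[0,0,d],0.02)
    F=np.array(r.read_wrist_force())-z0[:3]; M=np.array(r.read_ft_torque())-z0[3:]
    print(d,r.read_eef_pos(),F.round(1),M.round(2),r.read_clock())
    if F[2]<-12: break
f=eyes.grab_frame("side"); a=cv2.resize(f["pixels"][170:310,170:330],None,fx=4,fy=4,interpolation=cv2.INTER_CUBIC); cv2.imwrite("pics/s5.png",a[:,:,::-1])
E
```

```text
0.001 [ 0.59910803 -0.01918155  0.10094547] [ 0.2  1.1 -5.2] [ 0.26 -0.05  0.02] 29.3
0.002 [ 0.59927794 -0.01924585  0.10229705] [-0.3  0.4 -3.3] [ 0.24 -0.08  0.02] 29.55
0.003 [ 0.5993259  -0.01929213  0.10335337] [ 0.9  1.3 -3.8] [ 0.2  -0.05 -0.07] 29.8
0.005 [ 0.59941653 -0.01930421  0.10551126] [ 0.4  0.7 -2.4] [ 0.22 -0.05  0.02] 30.05
0.008 [ 0.59945546 -0.01936709  0.10854748] [-0.1  0.3 -1.8] [ 0.2  -0.03 -0.  ] 30.35
```

View pics/s5.png

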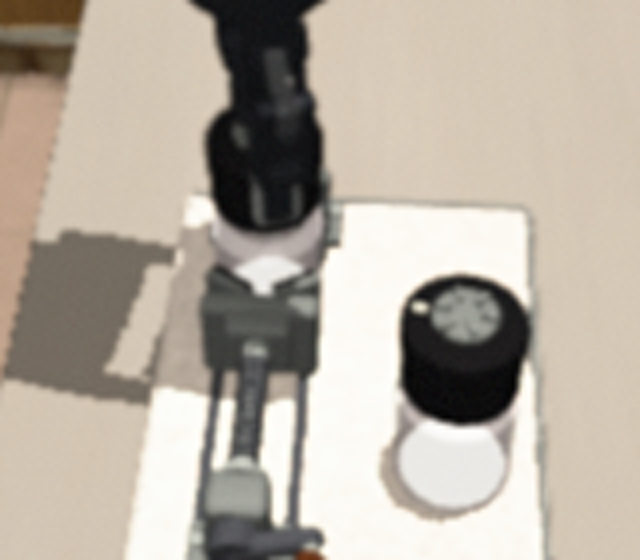

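Only the base's own weight remains on the wrist, so it is free. I'll lift it straight up.

```bash
python3 - <<'E'
from tw import *
p=np.array(r.read_eef_pos()); r.move_straight([p[0],p[1],.172],0.08); r.wait(.4)
F=np.array(r.read_wrist_force())-z0[:3]
print(r.read_eef_pos(),F.round(1),r.read_gripper_width(),r.read_gripper_force(),R.from_rotvec(r.read_tool_rot()).as_matrix()[:,2],r.read_clock())
f=eyes.grab_frame("side"); a=cv2.resize(f["pixels"][130:330,160:330],None,fx=3,fy=3,interpolation=cv2.INTER_CUBIC); cv2.imwrite("pics/s6.png",a[:,:,::-1])
E
```

```text
[ 0.59940624 -0.01936382  0.17174228] [-0.1 -0.6 -2. ] 0.05711807514607112 48.54692101478577 [-4.30923695e-04  8.33546103e-05 -9.99999904e-01] 31.75
```

View pics/s6.png

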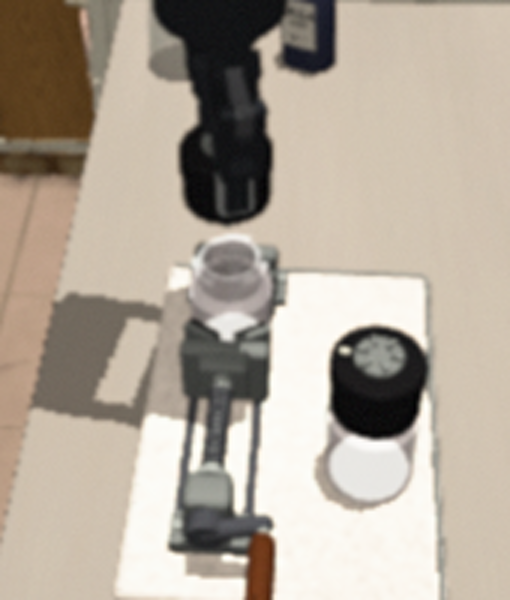

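The base, at about (225,175), is off the cup and level. The open cup is still clamped at (230,280) with the crank at +x, and the other cup is untouched. I'm handing the job in.

```bash
python3 -c "
from plant import workorder
print(workorder.finish_job())"
```

```text
the job is handed in; nothing more can be done
None
```

The job is handed in at about 32 s: the cup is clamped, its blade base came off clockwise (left-hand thread), and the gripper holds the base level about 7 cm above where it was screwed on, with the other cup and the things round the board untouched.

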